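# Offer a cast mower lever to the check stand

## Robot

A 6-joint arm with a two-finger parallel gripper is mounted at the origin on the work surface. World frame = base frame: x ahead of the robot, y to its left, z up, the work surface at z = 0. Lengths are in m, angles in degrees, forces in N, time in s.
With the tool pointing down it reaches from about 0.325 to 0.85 m from the base axis. Payload 15.5 kg.
Tool frame: the origin (TCP) lies midway between the tips of the shut fingers; the grasp point (between the pads) lies 19 mm behind it; z points along the fingers, y is the line along which they close (so a half turn about z gives the same grasp; the last joint's range is limited). The gripper opens to 91 mm and grips with 3 to 60 N. Pads are 32 mm wide; open, the fingers measure 118 mm over their backs; the gripper's body (76 mm by 178 mm) begins 60 mm behind the grasp point.
Start: joints at [58.413, 28.281, 77.091, -0, 74.628, -5.472], TCP at [0.275, 0.561, 0.214] pointing down, gripper open.
Joint ranges: [-166.48, 166.48], [-47.26, 123.95], [12.59, 153.08], [-70.14, 250.14], [6.76, 159.57], [-176.63, 176.63]. Speed limits (degrees/s): [108.29, 108.29, 147.25, 172.46, 172.46, 172.46].

## Interface

Orientations are given as a 3x3 rotation matrix whose columns are the frame's x, y, z axes.
In Python, from bench import ctrl gives the robot as it stands. The module is installed in compiled form; this text tells all that it offers. Calls block until the motion is done:
- ctrl.goto(position, orientation): joint-space move of the TCP to a pose.
- ctrl.move_l(position, vel=0.15, ori=None, contact_N=None): straight line of the TCP; ori=None keeps the orientation; vel is the mean speed in m/s. With contact_N (N) it stops when the force on the tool has changed by that much, and returns True; else False.
- ctrl.movej(angles): joint-space move.
- ctrl.command_gripper(opening): opening from 0.0 (shut) to 1.0 (fully open); the grip force is fixed at half the most; returns when the fingers have stopped.
- ctrl.sleep(seconds).
- ctrl.ik(position, orientation): joint angles nearest the present ones, or None.
- ctrl.read_camera(name): name is "scene" or "side" or "wrist"; returns the picture (480x640x3 uint8, blue, green, red); there is no depth.
- ctrl.camera_params(name): a dict with "fx", "fy", "cx", "cy" (pixels), "pose" (4x4, takes a point from camera to world coordinates); the wrist camera has in their place "T_tool_cam" (4x4, takes a point from camera to tool coordinates, whose origin is the TCP and whose axes are the flange's). Camera axes: x right, y up, looking along -z (the intrinsics and any distortion apply to the point x, -y, -z); pixel columns grow to the right and rows downward; lengths in m; the calibration is good to about 2 mm. A picture is of the moment at which its call begins: read the wrist's pose just before it. camera_params takes no time and is no camera call.
A pose or a line that the arm cannot do raises ctrl.MotionError and nothing moves.
- ctrl.sign_off(): hands the job in; it is judged then, once.
Readings, each from a call of its own:
- ctrl.current_t(): time.
- ctrl.current_q(): joint angles.
- ctrl.current_dq(): joint speeds.
- ctrl.current_effort(): joint torques, N m.
- ctrl.current_tool_pos(): TCP position.
- ctrl.current_eef_rot(): TCP orientation.
- ctrl.current_contact_force(): force on the tool from outside, world axes, zero at the start.
- ctrl.current_wrist_torque(): the same for the moment, N m.
- ctrl.current_grip_width(): opening from 0.0 (shut) to 1.0 (fully open).
- ctrl.current_grasp_force(): force on a finger pad.
Only numpy, scipy, OpenCV 4.12 (cv2) and the standard library are available. Lean on these libraries where they do the work, as an engineer would, in place of code of your own. Each camera call takes 0.05 s, during which the arm holds its last target. There are 200 camera calls.

## Task

Set up the lever check on the bench: take the red template panel out of its storage block and slide it down into the slot of the green check stand until it is fully home, and let go of it. Then grip the cast lever at its balance point (the yellow band), lift it and finish holding it level and still about 5 cm above the stand's two steel rests, without it touching the stand, the heavy hub over the wide rest and the small eye over the narrow one. The program ends while the gripper still holds the lever there; leave the other things on the bench as they are.

Things in the scene. Friction and masses are not known exactly. Their poses are not given: they have to be found in the camera images.
- template_mid (a point): Centre of the red template panel: loose plastic plate 8 mm thick (its x), 100 mm wide (y), 110 mm tall (z, up), about 0.12 kg, a black lever outline on both faces (either may face forward). It starts upright in a slot 25 mm deep in a fixed dark wooden block 70 x 150 mm, 35 mm high; the slot floor is 10 mm above the bench, so the panel's top is at 120 mm.
- slot (a point): Middle of the slot's mouth, on top of the fixed green-painted wooden stand (160 mm in x, 280 mm in y, 40 mm high), 55 mm to -x of its centre. Axes: those of the stand, z up. The slot runs along y: 104 mm long, 11.2 mm wide, 30 mm deep (floor 10 mm above the bench), mouth chamfered 3 mm, ends marked white. The panel fully home has its centre 25 mm above this point.
- hub_rest (a point): Centre of the top of the wide steel rest of the stand: a round pad 48 mm in diameter, its top 20 mm above the stand's base and 60 mm above the bench; it lies 95 mm (along the stand's x) and -98.5 mm (along its y) from the slot point. Axes as those of the stand.
- eye_rest (a point): Centre of the top of the narrow steel rest of the stand: a round post 18 mm in diameter (on a 40 mm foot), its top 60 mm above the bench, 197 mm along the stand's +y from the wide rest.
- lever_balance (a point): Balance point of the loose cast aluminium lever (about 0.42 kg, lying flat, z up), mid yellow band (20 mm long), 23 mm above the lever's underside. Arm 16 mm wide (y), 18 mm tall, its lower face 14 mm above the underside. +x runs along the arm from hub to eye; hub's edge 36 mm away at -x; arm straight for 69 mm to +x, then bends towards +y to the eye.
- lever_hub (a point): Centre of the underside of the lever's heavy round hub, 52 mm in diameter and 40 mm tall with a dark bore on top; in the lever's frame it lies at x -61.3 mm, y -7.3 mm from the balance point and 23 mm below it.
- lever_eye (a point): Centre of the underside of the lever's small round eye, 28 mm in diameter and 34 mm tall; in the lever's frame it lies at x +133.7 mm, y +20 mm from the balance point and 23 mm below it (197 mm from the hub's centre).
- jar: Bystander: amber glass jar with a steel lid, 68 mm diameter, 100 mm tall, loose; origin under its centre. Leave it alone.
- tin: Bystander: paint tin with a green label, 80 mm diameter, 120 mm tall, loose; origin under its centre. Leave it alone.
- mug: Bystander: blue mug, 80 mm diameter, 90 mm tall, loose; origin under its centre. Leave it alone.
- screwdriver: Bystander: screwdriver, 200 mm long, lying on the bench between robot and stand. Leave it alone.
- wrench: Bystander: spanner, 170 mm long, lying on the bench between robot and stand. Leave it alone.
- carton: Bystander: cardboard box 100 x 90 x 70 mm, loose; origin under its centre. Leave it alone.

How it is judged (in metres and radians):
On the way, in this order (a step that is already met when the one before it is completed fails the run):
1. the template stands fully home in the stand's slot, let go, with the lever still on the bench (horizontal distance between template_mid and slot below 0.008 m and z of template_mid in the frame of slot below 0.028 m and angle between template_mid's own z axis and vertical below 0.15 rad and contact force between template and the fingers below 0.1 N and height (world z) of lever_balance below 0.04 m), for 0.2 s.
2. the lever is off the bench, level, gripped at its balance point (height (world z) of each of lever_hub, lever_eye above 0.03 m and angle between lever_balance's own z axis and vertical below 0.1 rad and contact force between lever and the fingers above 1 N and horizontal distance between the grasp point and lever_balance below 0.022 m), for 0.2 s.
At the end, for the whole second after the job is handed in: Template fully home in the slot (8 mm in plan, 3 mm in height). Lever gripped within 22 mm of its balance point, level within 5 degrees, still, 25 to 80 mm above both rests, touching neither stand nor template, hub and eye centres each within 20 mm of their rests' centres from above (horizontal distance between template_mid and slot below 0.008 m and z of template_mid in the frame of slot below 0.028 m and angle between template_mid's own z axis and vertical below 0.15 rad and horizontal distance between lever_hub and hub_rest below 0.02 m and horizontal distance between lever_eye and eye_rest below 0.02 m and z of lever_hub in the frame of hub_rest between 0.025 and 0.08 m and z of lever_eye in the frame of eye_rest between 0.025 and 0.08 m and angle between lever_balance's own z axis and vertical below 0.09 rad and horizontal distance between the grasp point and lever_balance below 0.022 m and contact force between lever and the fingers above 1 N and contact force between lever and stand below 0.1 N and contact force between lever and template below 0.1 N and linear speed of lever below 0.03 m/s and angular speed of lever below 0.2 rad/s); the arm keeps its last pose, push and grip.
It fails at once if a bystander is displaced by more than 3 cm (distance of any of jar, tin, mug, screwdriver, wrench, carton from where it was at the start of the episode above 0.03 m).
It also fails if it takes over 69 s, if anything falls off the work surface, if the arm or the gripper's body presses on something with over 40 N, if the wrist force passes 120 N, or if a joint passes its speed limit or range.

## Working session

There is one attempt and no reset: what is moved stays moved. The work goes in short steps, each a Python script; the robot and the scene stay as the last script left them, time stands still between calls to the robot, and variables do not carry over. Pictures are saved under pics/ and viewed, at most 10 in all, crops included, and the job is handed in when it is done.

```bash
mkdir -p pics
python3 - <<'E'
from bench import ctrl
import cv2,numpy as np
np.set_printoptions(precision=4,suppress=True)
for n in("scene","side"):
    cv2.imwrite(f"pics/{n}0.png",ctrl.read_camera(n))
for n in("scene","side","wrist"):print(n,ctrl.camera_params(n))
print(ctrl.current_t(),ctrl.current_eef_rot())
E
```

```text
scene {'fx': 450.75842004470474, 'fy': 450.75842004470474, 'cx': 316.057301445395, 'cy': 231.65323377533258, 'pose': array([[ 0.0225, -0.7696,  0.6381,  1.2516],
       [ 0.9997,  0.0159, -0.016 , -0.008 ],
       [ 0.0022,  0.6383,  0.7698,  0.9376],
       [ 0.    ,  0.    ,  0.    ,  1.    ]])}
side {'fx': 504.29885644095265, 'fy': 504.29885644095265, 'cx': 320.4022881390511, 'cy': 236.8649533790068, 'pose': array([[ 0.7009,  0.4175, -0.5783, -0.0897],
       [-0.713 ,  0.4299, -0.5539, -0.5711],
       [ 0.0174,  0.8005,  0.599 ,  0.7023],
       [ 0.    ,  0.    ,  0.    ,  1.    ]])}
wrist {'fx': 335.15184309682843, 'fy': 335.15184309682843, 'cx': 315.63173972585025, 'cy': 242.93755526400372, 'T_tool_cam': array([[-0.0021,  0.9558,  0.2939,  0.0852],
       [ 1.    ,  0.0021,  0.0001, -0.0007],
       [-0.0005,  0.2939, -0.9558, -0.1705],
       [ 0.    ,  0.    ,  0.    ,  1.    ]])}
0.1 [[-0.8979  0.4402 -0.0005]
 [ 0.4402  0.8979 -0.0009]
 [ 0.0001 -0.001  -1.    ]]
```

View pics/scene0.png

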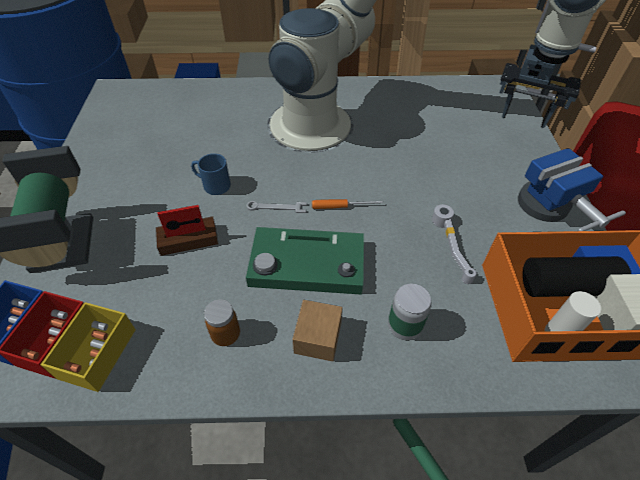

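View pics/side0.png

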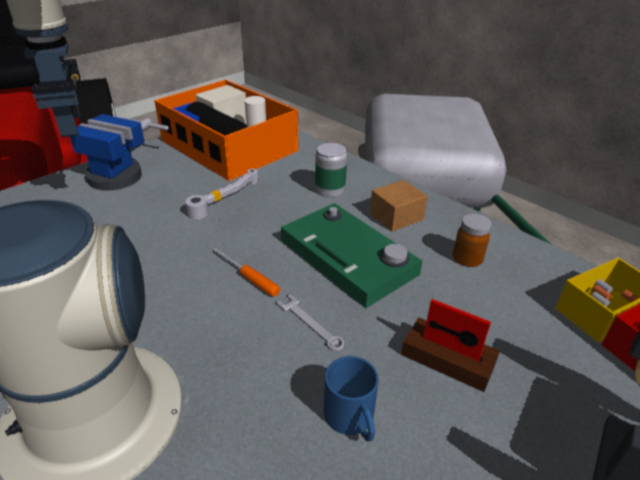

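The scene view shows the panel at (180,218), the slot's white ends at (284,236) and (332,236), the wide rest at (264,262) and the narrow one at (347,268). The lever's hub is at (444,212), its band at (450,232) and its eye at (470,276). The side view agrees.

```bash
cat > h.py <<'E'
from bench import ctrl
import cv2,numpy as np
np.set_printoptions(precision=4,suppress=True)
def ray(name,px,T):
    p=ctrl.camera_params(name); u,v=px
    d=np.array([(u-p['cx'])/p['fx'],-(v-p['cy'])/p['fy'],-1.])
    return T[:3,3],T[:3,:3]@d
def camT(name):
    p=ctrl.camera_params(name)
    if 'pose' in p:return p['pose']
    T=np.eye(4);T[:3,:3]=ctrl.current_eef_rot();T[:3,3]=ctrl.current_tool_pos()
    return T@p['T_tool_cam']
def atz(name,px,z,T=None):
    o,d=ray(name,px,camT(name) if T is None else T)
    return o+d*(z-o[2])/d[2]
def down(yaw):
    "tool z down, tool y (closing line) at yaw degrees in the plane"
    a=np.radians(yaw);y=np.array([np.cos(a),np.sin(a),0]);z=np.array([0,0,-1.])
    return np.column_stack([np.cross(y,z),y,z])
def look(fn):
    T=camT('wrist');cv2.imwrite(fn,ctrl.read_camera('wrist'));np.save(fn[:-4],T)
E
python3 - <<'E'
from h import *
for n,px,z in [('panelL',(158,212),.12),('panelR',(198,205),.12),('slotL',(284,236),.04),('slotR',(332,236),.04),('wide',(264,260),.06),('narrow',(347,266),.06),('hub',(444,211),.04),('band',(450,232),.032),('eye',(470,274),.034)]:
    print(n,atz('scene',px,z))
for n,px,z in [('panelL',(490,318),.12),('panelR',(432,301),.12),('wide',(396,250),.06),('narrow',(333,211),.06),('hub',(195,203),.04),('band',(216,194),.032)]: print('side',n,atz('side',px,z))
E
```

```text
panelL [ 0.5036 -0.3754  0.12  ]
panelR [ 0.4822 -0.2812  0.12  ]
slotL [ 0.5204 -0.0718  0.04  ]
slotR [0.5229 0.0513 0.04  ]
wide [ 0.61   -0.1168  0.06  ]
narrow [0.6318 0.0815 0.06  ]
hub [0.4425 0.3566 0.04  ]
band [0.5094 0.3604 0.032 ]
eye [0.6433 0.38   0.034 ]
side panelL [ 0.5127 -0.3736  0.12  ]
side panelR [ 0.4787 -0.2859  0.12  ]
side wide [ 0.61   -0.1177  0.06  ]
side narrow [0.6213 0.0718 0.06  ]
side hub [0.4309 0.3448 0.04  ]
side band [0.4979 0.3542 0.032 ]
```

Run:
```python
from h import *
for fn,p,y in [('lever',[.54,.36,.2],95),('stand',[.57,-.02,.22],90),('panel',[.492,-.33,.25],17)]:
    ctrl.goto(p,down(y)); ctrl.sleep(.2); look(f'pics/{fn}.png'); print(ctrl.current_t(),ctrl.current_q())
```

```text
1.6083 [ 28.4968  30.9443  74.4489   0.0037  74.6    -66.5582]
3.2833 [ -7.9373  23.5371  84.5039   0.0031  71.9642 -97.9991]
4.75 [-39.5421  23.7797  79.0183   0.0049  77.2086 -56.6396]
```

View pics/lever.png

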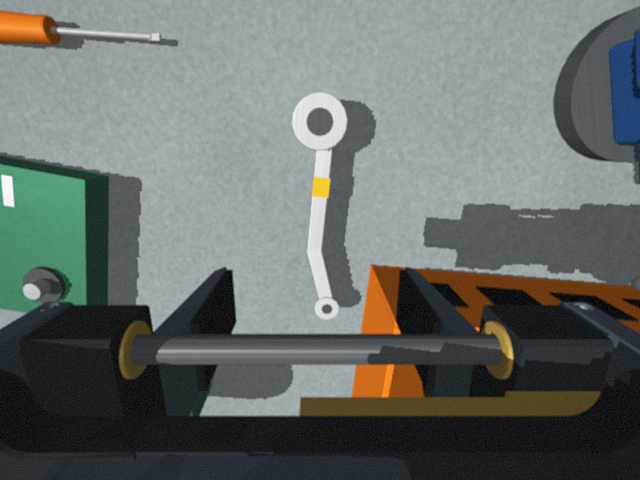

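View pics/stand.png

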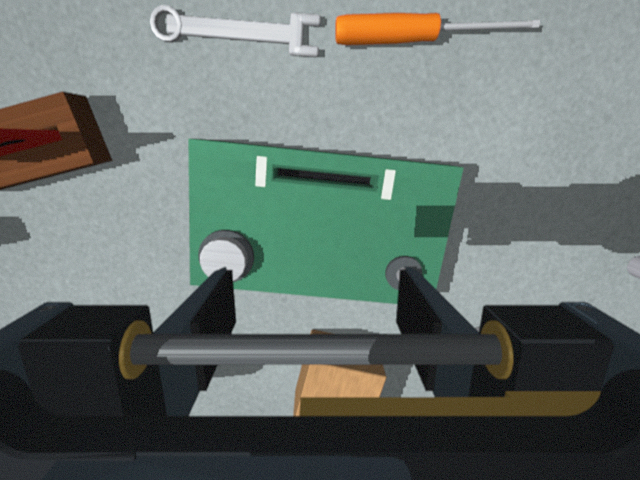

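View pics/panel.png

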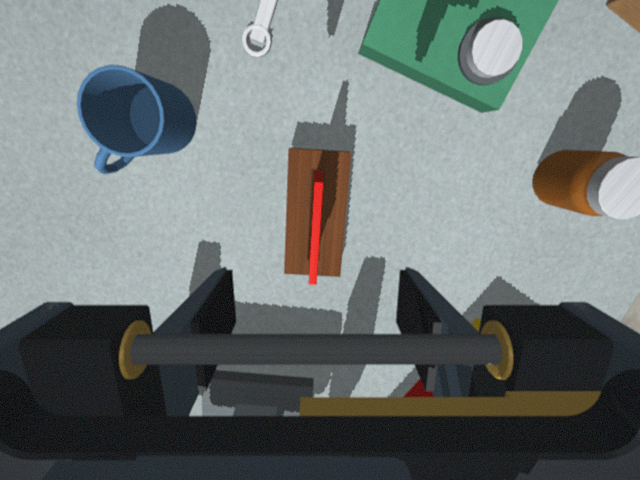

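The lever view shows the hub at (320,121), the band at (321,187) and the eye at (326,308). The stand view shows the slot from (275,173) to (372,183), with white marks at (261,171) and (388,184). The panel view shows the panel's top edge from (319,180) to (313,284). I'll measure these by colour next.

```bash
cat > meas.py <<'E'
from h import *
def blobs(im,lo,hi,mina=40):
    m=cv2.inRange(cv2.cvtColor(im,cv2.COLOR_BGR2HSV),lo,hi)
    n,l,s,c=cv2.connectedComponentsWithStats(m)
    return [(s[i,4],c[i],cv2.minAreaRect(np.argwhere(l==i)[:,::-1].astype(np.float32))) for i in range(1,n) if s[i,4]>=mina]
E
python3 - <<'E'
from meas import *
im={n:cv2.imread(f'pics/{n}.png') for n in('lever','stand','panel')};T={n:np.load(f'pics/{n}.npy') for n in im}
print('panel')
for a,c,r in blobs(im['panel'],(0,180,190),(8,255,255)):
    b=cv2.boxPoints(r);print(a,c,r);[print('  ',q,atz('wrist',q,.12,T['panel'])) for q in b]
print('white')
for a,c,r in blobs(im['stand'],(0,0,205),(180,60,255)): print(a,c,r[1:],atz('wrist',c,.04,T['stand']))
print('slot dark')
s=im['stand'].copy();k=np.zeros_like(s)+255;k[160:200,268:380]=s[160:200,268:380]
for a,c,r in blobs(k,(0,0,0),(180,255,70)): print(a,c,r[1:],[atz('wrist',q,.04,T['stand']) for q in cv2.boxPoints(r)])
print('yellow')
for a,c,r in blobs(im['lever'],(20,150,120),(32,255,255)): 
    if c[1]<250:print(a,c,r[1:],atz('wrist',c,.032,T['lever']))
print('light')
for a,c,r in blobs(im['lever'],(0,0,195),(180,40,255)): 
    print(a,c,r)
print(atz('wrist',(320,121),.04,T['lever']),atz('wrist',(326.5,308),.034,T['lever']))
print(atz('wrist',(222.5,257),.06,T['stand']))
E
```

```text
panel
790 [315.2772 231.0418] ((315.31854248046875, 232.54872131347656), (8.164121627807617, 101.35633087158203), 3.4064435958862305)
   [308.2325 282.8948] [ 0.4982 -0.3783  0.12  ]
   [314.2549 181.7175] [ 0.4754 -0.2832  0.12  ]
   [322.4046 182.2027] [ 0.4825 -0.2815  0.12  ]
   [316.3822 283.3799] [ 0.506  -0.3764  0.12  ]
white
438 [166.6416  23.1872] ((33.0, 29.0), 90.0) [ 0.3832 -0.1545  0.04  ]
2243 [250.0927  29.7856] ((134.9897003173828, 37.9787483215332), 3.945185899734497) [ 0.3885 -0.0789  0.04  ]
290 [260.5069 170.8621] ((9.873662948608398, 29.898338317871094), 3.1798300743103027) [ 0.5152 -0.0756  0.04  ]
283 [387.7597 183.9576] ((9.699540138244629, 29.59181785583496), 9.462321281433105) [0.5286 0.0558 0.04  ]
1098 [221.3087 257.1967] ((44.17261505126953, 34.89712905883789), 8.746162414550781) [ 0.609  -0.1236  0.04  ]
slot dark
947 [321.5987 176.9145] ((98.25196838378906, 10.079829216003418), 6.054191589355469) [array([ 0.5213, -0.0628,  0.04  ]), array([ 0.5112, -0.0614,  0.04  ]), array([0.5218, 0.0391, 0.04  ]), array([0.5321, 0.0384, 0.04  ])]
yellow
301 [320.8638 186.9834] ((16.219106674194336, 19.104713439941406), 5.710593223571777) [0.4991 0.3628 0.032 ]
light
244 [102.25    32.7213] ((102.98008728027344, 32.798675537109375), (92.26184844970703, 2.6607604026794434), 3.814074993133545)
49 [155.  36.] ((155.0, 36.0), (6.0, 6.0), 90.0)
2251 [319.2394 127.8823] ((314.8729248046875, 132.1529083251953), (54.692012786865234, 81.9103775024414), 19.502450942993164)
326 [  7.454 190.365] ((7.458620071411133, 190.5034637451172), (31.806421279907227, 10.629822731018066), 85.2363510131836)
1698 [318.9776 258.2197] ((319.7686767578125, 257.9687805175781), (122.91584777832031, 24.221311569213867), 83.37922668457031)
159 [ 30.7673 291.1069] ((30.750011444091797, 291.2500305175781), (15.55634880065918, 12.020814895629883), 45.0)
[0.4374 0.3563 0.04  ] [0.6323 0.3813 0.034 ]
[ 0.6017 -0.1164  0.06  ]
```

Run:
```python
from meas import *
ctrl.goto([.523,-.01,.17],down(-5.8)); ctrl.sleep(.2); look('pics/slot2.png')
ctrl.goto([.4905,-.33,.17],down(13.5)); ctrl.sleep(.1); look('pics/panel2.png')
ctrl.move_l([.4905,-.33,.073],vel=.1,contact_N=8)
print(ctrl.current_tool_pos(),ctrl.current_q())
ctrl.command_gripper(0); ctrl.sleep(.3)
print(ctrl.current_t(),ctrl.current_grip_width()*91,ctrl.current_grasp_force(),ctrl.current_contact_force())
look('pics/held.png')
im=cv2.imread('pics/slot2.png');T=np.load('pics/slot2.npy')
for a,c,r in blobs(im,(0,0,190),(180,60,255)): print('white',a,c,r[1:],atz('wrist',c,.04,T))
for n in('panel2','held'):
  im=cv2.imread(f'pics/{n}.png');T=np.load(f'pics/{n}.npy')
  for a,c,r in blobs(im,(0,180,190),(8,255,255)):print(n,a,c,r,[atz('wrist',q,.12,T) for q in cv2.boxPoints(r)])
cv2.imwrite('pics/mix.png',cv2.resize(np.vstack([np.hstack([cv2.imread('pics/slot2.png'),cv2.imread('pics/held.png')])]),(800,300)))
```

```text
[ 0.4908 -0.3302  0.0736] [-39.716   35.0898  90.2905  -0.0005  54.5649 -53.2187]
10.2833 7.9939364675190685 29.99996066093445 [ 0.8844  0.0556 -0.6612]
white 351 [129.8177  57.0085] ((120.76091003417969, 6.20933723449707), 74.47589111328125) [0.3887 0.1512 0.04  ]
white 363 [436.3251 118.8072] ((22.0, 20.0), 90.0) [0.6332 0.0789 0.04  ]
white 452 [315.9624 159.9867] ((12.0, 34.0), 90.0) [0.5288 0.0559 0.04  ]
white 778 [188.608  268.2429] ((51.07986831665039, 33.20958709716797), 85.60128784179688) [ 0.3966 -0.0319  0.04  ]
white 310 [316.  297.5] ((9.0, 30.0), 90.0) [ 0.5151 -0.0755  0.04  ]
white 45 [395.7111 330.1778] ((8.0, 7.0), 90.0) [ 0.5922 -0.1205  0.04  ]
panel2 1379 [317.0232 260.6113] ((316.9999694824219, 262.5), (128.99996948242188, 9.999998092651367), 90.0) [array([ 0.4759, -0.2837,  0.12  ]), array([ 0.4823, -0.2821,  0.12  ]), array([ 0.5053, -0.376 ,  0.12  ]), array([ 0.4981, -0.3778,  0.12  ])]
held 489 [315.7628 381.0613] ((315.0, 380.5), (31.0, 16.0), 90.0) [array([ 0.4873, -0.3403,  0.12  ]), array([ 0.494 , -0.3387,  0.12  ]), array([ 0.4979, -0.3546,  0.12  ]), array([ 0.491 , -0.3563,  0.12  ])]
```

View pics/mix.png

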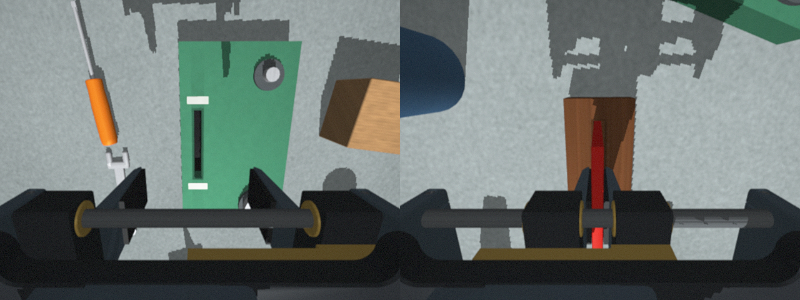

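The left half (slot view) shows the slot marks at about (316,160) and (316,297) in full-size pixels. The right half shows the panel gripped between the pads at column 315. I'll lift it, check the offset in the tool frame, and go above the slot.

Run:
```python
from meas import *
Tc=ctrl.camera_params('wrist')['T_tool_cam']
for n,pts,z in[('panel2',[(317,198),(317,327)],.12),('held',[(315,381)],.12),('slot2',[(315.96,160),(316,297.5)],.04)]:
    T=np.load(f'pics/{n}.npy');W=T@np.linalg.inv(Tc)
    for q in pts:
        p=atz('wrist',q,z,T);print(n,q,p,W[:3,:3].T@(p-W[:3,3]))
    print(W)
print(ctrl.current_tool_pos())
ctrl.move_l([.4905,-.33,.20],vel=.12)
print(ctrl.current_grip_width()*91,ctrl.current_contact_force())
ctrl.goto([.522,-.0098,.20],down(-5.9)); ctrl.sleep(.3)
print(ctrl.current_t(),ctrl.current_tool_pos(),ctrl.current_q(),ctrl.current_contact_force())
look('pics/over.png')
cv2.imwrite('pics/over_scene.png',ctrl.read_camera('scene'));cv2.imwrite('pics/over_side.png',ctrl.read_camera('side'))
a=cv2.imread('pics/over.png')[100:400,150:550];b=cv2.imread('pics/over_side.png')[100:400,200:600]
cv2.imwrite('pics/mix2.png',np.hstack([a,b]))
```

```text
panel2 (317, 198) [ 0.4791 -0.2829  0.12  ] [ 0.0474 -0.0007  0.0501]
panel2 (317, 327) [ 0.5017 -0.3769  0.12  ] [-0.0492 -0.0008  0.0501]
[[-0.2344  0.9721  0.      0.4909]
 [ 0.9721  0.2344  0.0002 -0.3289]
 [ 0.0002  0.0001 -1.      0.1701]
 [ 0.      0.      0.      1.    ]]
held (315, 381) [ 0.4926 -0.3476  0.12  ] [-0.0176 -0.0021 -0.047 ]
[[-0.2334  0.9724  0.      0.4905]
 [ 0.9724  0.2334 -0.     -0.33  ]
 [-0.      0.     -1.      0.073 ]
 [ 0.      0.      0.      1.    ]]
slot2 (315.96, 160) [0.5288 0.0559 0.04  ] [ 0.0674 -0.0013  0.1302]
slot2 (316, 297.5) [ 0.5151 -0.0755  0.04  ] [-0.0646 -0.0015  0.1302]
[[ 0.102   0.9948  0.0002  0.5231]
 [ 0.9948 -0.102  -0.     -0.0113]
 [ 0.      0.0002 -1.      0.1702]
 [ 0.      0.      0.      1.    ]]
[ 0.4905 -0.33    0.073 ]
7.9354986291184195 [ 0.7557 -0.2843 -1.0553]
13.0667 [ 0.5221 -0.0104  0.2   ] [-7.6914 20.9364 92.5588 -0.0004 66.5051 -1.7478] [ 0.2083  0.6248 -1.2487]
```

View pics/mix2.png

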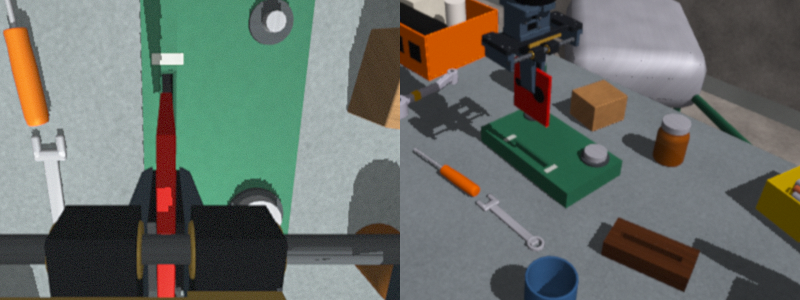

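Left, the held panel's lower far end at about (317,193) is nearly in line with the white mark at (318,159). Right, the panel hangs upright over the slot. I'll measure the remaining lateral offset.

Run:
```python
from meas import *
im=cv2.imread('pics/over.png');T=np.load('pics/over.npy');Tc=ctrl.camera_params('wrist')['T_tool_cam'];W=T@np.linalg.inv(Tc)
g=lambda q,z:(W[:3,:3].T@(atz('wrist',q,z,T)-W[:3,3]))[:2]*1000
for a,c,r in blobs(im,(0,0,180),(180,70,255)):
    if 130<c[1]<190 and 290<c[0]<350:print('mark',a,c,r,g(c,.04))
hsv=cv2.cvtColor(im,cv2.COLOR_BGR2HSV);m=cv2.inRange(hsv,(0,150,40),(10,255,255))|cv2.inRange(hsv,(172,150,40),(180,255,255))
for r in range(186,400,6):
    x=np.flatnonzero(m[r,280:350])+280
    if len(x):
        z=.137 if r<240 else .247
        print(r,x[0],x[-1],len(x),g(((x[0]+x[-1])/2,r),z))
gr=im[160:195,300:335].mean(2)
for r in (172,176,180,184,188):print(r,im[r,305:335].mean(1).astype(int))
```

```text
mark 277 [321.9422 158.5776] ((321.5, 158.5), (11.0, 23.0), 90.0) [66.5533  4.3626]
192 320 320 1 [48.944   1.3174]
198 311 321 11 [44.7528 -1.475 ]
204 310 321 12 [40.5119 -1.8342]
210 309 322 14 [36.225  -1.8437]
216 309 323 15 [31.8913 -1.4976]
222 308 323 16 [27.5124 -1.8629]
228 308 324 17 [23.0846 -1.5132]
234 307 324 18 [18.6099 -1.8825]
240 307 325 19 [46.8046 -1.5955]
246 307 325 19 [44.3854 -1.5997]
252 307 325 19 [41.9394 -1.604 ]
258 307 324 18 [39.4665 -1.8038]
264 307 324 18 [36.9655 -1.8093]
270 306 325 20 [34.4364 -1.8149]
276 305 326 22 [31.8785 -1.8205]
282 305 326 22 [29.2915 -1.8262]
288 305 326 22 [26.6748 -1.832 ]
294 306 325 20 [24.0279 -1.8378]
300 306 325 20 [21.3504 -1.8437]
306 306 325 20 [18.6416 -1.8497]
312 306 325 20 [15.901  -1.8557]
318 307 325 19 [13.1276 -1.6549]
324 307 325 19 [10.3217 -1.6598]
330 307 325 19 [ 7.4823 -1.6648]
366 307 325 19 [-10.2927  -1.6962]
372 307 325 19 [-13.3845  -1.7016]
378 307 325 19 [-16.5151  -1.7072]
384 307 324 18 [-19.6847  -1.934 ]
390 307 324 18 [-22.8951  -1.9411]
396 307 325 19 [-26.1469  -1.7241]
172 [ 68  65  66  55  56  63  80  85  80  88  87  88  86  85  88  87  86  88
  84  78  84  96 114 117 119 119 116 120 123 116]
176 [ 67  65  60  56  59  53  63  48  39  38  30  47  38  43  32  27  25  32
  68  84  89  94 114 123 122 121 122 123 118 123]
180 [ 61  66  61  59  60  84  78  53  43  36  39  32  38  38  35  25  19  37
  68  81  86 108 117 121 124 122 121 121 121 120]
184 [ 61  63  61  58  58  74  85  57  41  42  32  44  38  36  36  36  26  41
  74  82  86 103 120 118 121 122 116 120 119 121]
188 [ 66  63  63  59  51  65  77  60  42  33  40  36  39  40  39  42  25  39
  70  80  87 106 116 123 123 121 120 123 112 121]
```

Run:
```python
from h import *
p=[.5236,-.0099]; R=down(-5.9)
ctrl.move_l(p+[.112],vel=.1,ori=R); ctrl.sleep(.2);print(ctrl.current_tool_pos())
hit=ctrl.move_l(p+[.0732],vel=.03,contact_N=10)
ctrl.sleep(.2)
print(hit,ctrl.current_t(),ctrl.current_tool_pos(),ctrl.current_contact_force(),ctrl.current_wrist_torque())
cv2.imwrite('pics/in_side.png',ctrl.read_camera('side')[150:350,250:550])
```

```text
[ 0.5239 -0.0099  0.1125]
False 16.0917 [ 0.5237 -0.0099  0.0733] [ 0.4805 -0.2759 -1.2553] [-0.0792  0.0219  0.0272]
```

The panel went in without resistance to its full depth. Next: release, check it, and hover over the lever.

Run:
```python
from meas import *
ctrl.command_gripper(0.5); ctrl.sleep(.2)
ctrl.move_l([.5236,-.0099,.22],vel=.15)
a=ctrl.read_camera('side')[150:350,200:500]
ctrl.goto([.499,.3645,.2],down(-90.7)); ctrl.command_gripper(1.0); ctrl.sleep(.2); look('pics/lev2.png')
im=cv2.imread('pics/lev2.png');T=np.load('pics/lev2.npy')
for ar,c,r in blobs(im,(20,150,120),(32,255,255)):print(ar,c,r[1:],atz('wrist',c,.032,T))
print(ctrl.current_t(),ctrl.current_q(),ctrl.current_tool_pos())
b=cv2.resize(im,(400,300));a=cv2.resize(a,(400,267));cv2.imwrite('pics/mix3.png',np.vstack([a,b]))
```

```text
275 [317.4291 222.0982] ((17.0, 15.0), 90.0) [0.4995 0.363  0.032 ]
153 [134.281  330.1176] ((9.800000190734863, 27.200000762939453), 53.13010025024414) [0.3751 0.575  0.032 ]
21.2583 [ 30.6113  28.453   79.156    0.0001  72.3929 121.312 ] [0.499  0.3645 0.2   ]
```

View pics/mix3.png

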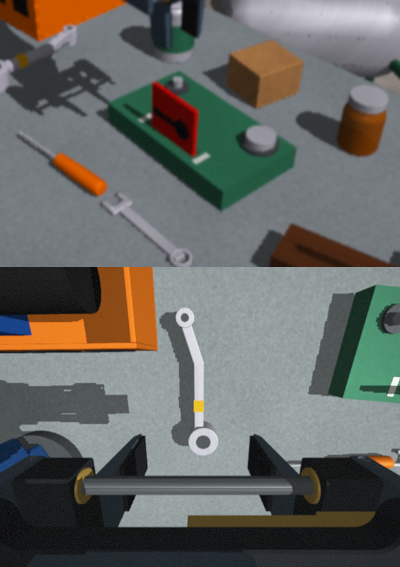

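The panel stands upright, fully in the slot, and the gripper is clear of it. The lever is centred under the gripper, with the band at (317,222) in full-size pixels. Next: grip and lift.

Run:
```python
from meas import *
p=[.4993,.3632]
ctrl.move_l(p+[.009],vel=.12,contact_N=10); print(ctrl.current_tool_pos())
ctrl.command_gripper(0); ctrl.sleep(.3)
print(ctrl.current_grip_width()*91,ctrl.current_grasp_force())
ctrl.move_l(p+[.07],vel=.06); ctrl.sleep(.4)
ctrl.move_l(p+[.23],vel=.12); print(ctrl.current_contact_force(),ctrl.current_wrist_torque())
R=down(-90.7+76.8)
ctrl.goto([.6157,-.0563,.23],R); ctrl.move_l([.6157,-.0563,.12],vel=.08); ctrl.sleep(.5)
look('pics/end.png')
print(ctrl.current_t(),ctrl.current_tool_pos(),ctrl.current_grip_width()*91,ctrl.current_contact_force(),ctrl.current_wrist_torque())
a=ctrl.read_camera('side')[120:320,220:520];s=ctrl.read_camera('scene')[170:330,200:440]
cv2.imwrite('pics/mix4.png',np.vstack([np.hstack([cv2.resize(a,(400,267)),cv2.resize(s,(400,267))]),np.hstack([cv2.resize(cv2.imread('pics/end.png'),(400,300)),np.zeros((300,400,3),np.uint8)])]))
```

```text
[0.4996 0.3634 0.0096]
15.378634792252988 29.99429225921631
[-0.1092  0.4986 -4.3949] [-0.0277  0.1216  0.0456]
31.4167 [ 0.6157 -0.0563  0.12  ] 15.92352051371798 [ 0.5809 -0.055  -4.9764] [-0.1176  0.0923 -0.0003]
```

View pics/mix4.png

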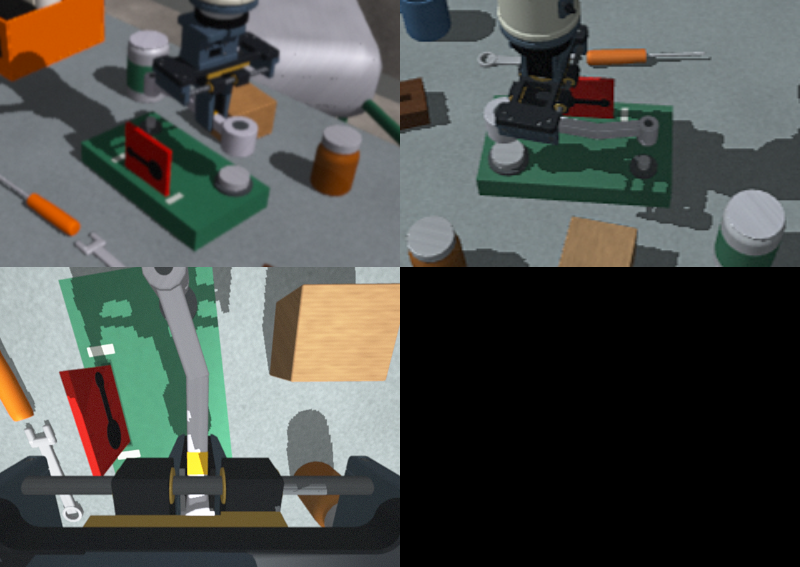

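The lever is held level over the stand, hub over the wide rest and eye over the narrow one, clear of the panel, which is still upright. I'll check numerically with the eye at scene (349,243) and the hub at side (398,213).

Run:
```python
from h import *
print('eye',atz('scene',(348.8,242),.145),'want .6282 .0784')
print('hub',atz('side',(398.5,212.5),.151),'want .6081 -.1176')
T=np.load('pics/end.npy'); print('eye wrist',atz('wrist',(165*1.6,(275-267)*1.6),.145,T))
print(ctrl.current_grasp_force(),ctrl.current_t())
```

```text
eye [0.6263 0.0813 0.145 ] want .6282 .0784
hub [ 0.6092 -0.1122  0.151 ] want .6081 -.1176
eye wrist [0.6264 0.0739 0.145 ]
29.996121525764465 31.5167
```

```bash
python3 -c "
from bench import ctrl
print(ctrl.sign_off())"
```

```text
the job is handed in; nothing more can be done
None
```

I handed the job in with the template fully home in the stand's slot and released, and the lever held level about 5 cm above its rests, hub and eye each within about 6 mm of centre by camera; sign-off gave no verdict.

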